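Stow the brass measures and lock the slide bolt

ROBOT

A 7-joint arm with a two-finger parallel gripper is mounted at the origin on the work surface. World frame = base frame: x ahead of the robot, y to its left, z up, the work surface at z = 0. Lengths are in m, angles in rad, forces in N, time in s.
With the tool pointing down it reaches from about 0.4 to 0.85 m from the base axis. Payload 10.4 kg.
Tool frame: the origin (TCP) lies at the very end of the fingers, on their centre line; the grasp point (between the pads) lies 19 mm behind it; z points along the fingers, y is the line along which they close (so a half turn about z gives the same grasp; the last joint's range is limited). The gripper opens to 85 mm and grips with 20 to 120 N. Pads are 22 mm wide; open, the fingers measure 114 mm over their backs; the gripper's body (76 mm by 85 mm) begins 54 mm behind the grasp point. The pads swing forward as they close: fully open they stand 13 mm farther back than shut.
Start: joints at [1.175, 0.332, -0.065, 1.46, 0.022, 1.35, -0.088], TCP at [0.228, -0.582, 0.231] pointing down, gripper open.
Joint ranges: [-2.6, 2.6], [-0.5, 2.12], [-1.47, 1.34], [0.16, 2.42], [-1.27, 4.41], [0.06, 2.06], [-2.6, 2.6]. Speed limits (rad/s): [2.22, 2.22, 2.79, 2.79, 3.14, 3.14, 3.14].

INTERFACE

Orientations are given as a unit quaternion [x, y, z, w].
In Python, from workcell import * gives the robot as it stands.
- The arm moves only by the tool step_arm, never from a script. Its argument "commands" is one flat list of numbers, 7 for each row, row after row: the finger opening in mm, from 0 to 85.4, then the shift along the world's x, y, z as a fraction of full scale, then the turn, a rotation vector about the world's x, y, z as a fraction of full scale. A call has exactly 10 rows; each row is the pose to reach, as a shift and turn from the pose commanded when the call began, turning the shorter way round; what a row does not reach only later rows make up. Full scale, the value 1, is 0.6 m for a shift and pi rad for a turn. A row lasts 1/8 s, in which the tool goes at most 62.5 mm and 10.7 degrees, less where a joint would pass 70% of its speed; a pose out of reach is approached as far as the arm can. A call with a number of a shift or a turn outside -1 to 1 is refused whole. A call with a gripper value outside its range is refused whole. The fingers move at their own pace and stop on an object; "squeeze" is the grip in N (left out, the last holds). Time passes only in rows, so rows that repeat a pose let the fingers close, or fill a call up. It gives the time, the measured TCP pose, the force, the opening and the grip force at its end, in the units of the state.
- get_obs(): the state, without advancing time (a new reading comes with each control period).
- camera(name): name is "side" or "top" or "wrist"; returns the picture (384x512x3 uint8, red, green, blue); there is no depth.
- camera_params(name): a dict with "mtx" (3x3 intrinsics, pixels), "extrinsics" (4x4, takes a point from world to camera coordinates); the wrist camera has in their place "tool_from_camera" (4x4, takes a point from camera to tool coordinates, whose origin is the TCP and whose axes are the flange's). Camera axes: x right, y down, z forward; pixel columns grow to the right and rows downward; lengths in m; the calibration is good to about 2 mm. The wrist camera is an equidistant fisheye: a pixel r from the principal point sees the ray r / f radians off the axis. A picture is of the moment at which its call begins: read the wrist's pose just before it. camera_params takes no time and is no camera call.
- hand_in(): hands the job in; it is judged then, once.
The state is a dict: "clock": time; "joint_pos": joint angles; "joint_velocities": joint speeds; "tau": joint torques, N m; "position": TCP position; "ee_rot": TCP orientation; "ft_force": force on the tool from outside, world axes, zero at the start; "torque": the same for the moment, N m; "grip_width": opening from 0.0 (shut) to 1.0 (fully open); "grasp_force": force on a finger pad.
Only numpy, scipy, OpenCV 4.12 (cv2) and the standard library are available. Lean on these libraries where they do the work, as an engineer would, in place of code of your own. Each camera call takes 0.05 s, during which the arm holds its last target. There are 200 camera calls.

TASK

Stow the loose brass measuring cups for the night: nest every one of them, upright and fully down, in one stack on the cup fixed between the four posts of the stowing board. Then lift the slide bolt over its detent bump, slide it fully home across the bay and let it drop down behind the bump; then turn the stop collar on its rod until the thumbscrew faces square onto the rod's flat, and only then tighten the thumbscrew clockwise as far as it goes. Leave the other wares on the counter where they are.

Things in the scene. Friction and masses are not known exactly. Their poses are not given: they have to be found in the camera images.
- stow: the stowing board, a fixed wooden plank 210 x 480 mm, 15 mm thick, lying flat. Origin: centre of its underside; x points roughly away from the robot, y along the bolt rod towards the cup bay, z up. The slide bolt's horizontal rod runs along y at x = -75 mm, 55 mm above the underside. Two brass slotted staples, 42 mm wide (x), tops at 96 mm, guide the rod at y = 110 and 200 mm.
- bay (a point): centre of the bay on the plank's top, on the fixed cup's axis, axes as the board's. Four upright brass posts, 8 mm thick, tops 128 mm above the board's underside, stand at (+-27, +-27) mm from here and cage the stack with 4 mm play; the fingers pass between them along the board's x or y. Outside them, 51 mm from the axis, are wooden cheeks 30 mm high at +x, +y and -y.
- cup0: a loose brass measuring cup, standing upright at the start; it may be absent (None). All are alike: 46 mm high, outside diameter 38 mm at the foot, widening to 60 mm at 36 mm height, then straight up to the rim; wall 2.5 mm, inner floor 24 mm above the underside (a thick foot), so each nested cup stands 24 mm higher than the one below. About 140 g. Origin: centre of the underside, z up along its axis.
- cup1: a loose brass measuring cup, standing upright at the start; it may be absent (None). All are alike: 46 mm high, outside diameter 38 mm at the foot, widening to 60 mm at 36 mm height, then straight up to the rim; wall 2.5 mm, inner floor 24 mm above the underside (a thick foot), so each nested cup stands 24 mm higher than the one below. About 140 g. Origin: centre of the underside, z up along its axis.
- cup2: a loose brass measuring cup, standing upright at the start; it may be absent (None). All are alike: 46 mm high, outside diameter 38 mm at the foot, widening to 60 mm at 36 mm height, then straight up to the rim; wall 2.5 mm, inner floor 24 mm above the underside (a thick foot), so each nested cup stands 24 mm higher than the one below. About 140 g. Origin: centre of the underside, z up along its axis.
- cup3: a loose brass measuring cup, standing upright at the start; it may be absent (None). All are alike: 46 mm high, outside diameter 38 mm at the foot, widening to 60 mm at 36 mm height, then straight up to the rim; wall 2.5 mm, inner floor 24 mm above the underside (a thick foot), so each nested cup stands 24 mm higher than the one below. About 140 g. Origin: centre of the underside, z up along its axis.
- nest1 (a point): the place where the underside of cup number 1 of the stack (counted from the board, the fixed cup not counted) comes to rest when fully nested: on the bay's axis, 27 mm above the board's underside. Any cup may be in any place. The fixed cup is like the loose ones and stands upright, sunk 12 mm into the plank, at x = 30, y = 130 mm. See bay for what stands round it.
- nest2 (a point): the place where the underside of cup number 2 of the stack (counted from the board, the fixed cup not counted) comes to rest when fully nested: on the bay's axis, 51 mm above the board's underside. Any cup may be in any place.
- nest3 (a point): the place where the underside of cup number 3 of the stack (counted from the board, the fixed cup not counted) comes to rest when fully nested: on the bay's axis, 75 mm above the board's underside. Any cup may be in any place.
- nest4 (a point): the place where the underside of cup number 4 of the stack (counted from the board, the fixed cup not counted) comes to rest when fully nested: on the bay's axis, 99 mm above the board's underside. Any cup may be in any place.
- bolt (a joint): travel of the slide bolt along the board's +y, in m: 0 drawn, 0.105 at its end stop (fully home). On the track under the rod, at y = -98 mm, a square-edged brass bump 12 mm high and 10 mm long stops the bolt's foot at 0.040 unless it is lifted; beyond 0.064 the foot drops behind the bump. Friction about 1 N. Rod, collar, thumbscrew and handle travel and rise with it.
- lift (a joint): how far the bolt is lifted, in m: 0 down (it falls back by its own weight, about 0.5 kg in all), at most 0.022. It must be lifted at least 0.012 (0.016 is safe) to pass the bump.
- handle (a point): centre of the bolt's upright brass grip block, 14 mm (x) by 24 mm (y) by 30 mm high, on a thin stem, 49 mm above the rod's axis; axes as the board's. Pinch it from above across x.
- flat (a point): point on the middle of the rod's milled flat (a bright strip along the rod, 24 mm rod, the flat 7 mm off the axis), inside the collar. Its z axis points square out of the flat; y runs along the rod. The flat's direction differs from start to start. A thin witness pin with a small ball (tip 43 mm from the axis) stands square out of the flat near the rod's tail, 40 mm behind the handle, and shows its direction.
- collar (a joint): turn of the dark steel stop collar (42 mm diameter, 24 mm wide, 85 mm along +y from the handle) about the rod, in rad: 0 when its thumbscrew points straight up, positive when the thumbscrew leans to the board's -x (towards the robot), from -0.9 to 1.4. It stays where it is left; turning takes about 0.1 N m. It faces the flat when collar_up and flat have the same z direction.
- collar_up (a point): point on the collar's rim under the thumbscrew, 21 mm from the rod's axis. z points out along the thumbscrew, y along the rod.
- screw (a joint): turn of the thumbscrew about its own axis, in rad, clockwise seen from its head: about 0 at the start (loose, wing along the rod), 3.0 at its hard stop (tight, nearly half a turn: take it in two or more grips). Turning takes about 0.03 N m; it stays where it is left.
- wing (a point): centre of the thumbscrew's brass wing, 47 mm out from the rod's axis: a block 10 mm thick (its x), 28 mm wide (its y), 22 mm high (its z, along the screw axis) on an 8 mm stem; the axes turn with the screw.
- grate: bystander: brass scupper grate 102 x 90 mm, 9 mm thick, flat
- cotter0: bystander: bronze cotter ring, 32 mm diameter, 5 mm thick
- cotter1: bystander: bronze cotter ring, 32 mm diameter, 5 mm thick
- swivel: bystander: brass spinnaker swivel, 100 mm long, 20 mm high, lying
- tin: bystander: a tin, 72 mm diameter, 90 mm high, upright
There are look-alikes about, which are no part of the job. What is shaped like the cup2 but black, pink or red is not meant.

How it is judged:
By the outcome, as a careful person would: the job done as asked, in the order asked, and still so for the second after the job is handed in, with the robot touching nothing.
Of cup0, cup1, cup2, cup3 only 3 to 4 are there at a start; the rules pass over those that are not, and their reading is None.
At some moment in a run one of cup0, cup1, cup2, cup3 may be knocked a few centimetres aside while the robot is not near it.
It also fails if it takes over 208 s, if anything falls off the work surface, if the arm or the gripper's body presses on something with over 40 N, if the wrist force passes 120 N, or if a joint passes its speed limit or range.

## Working session

There is one attempt and no reset: what is moved stays moved. The work goes in short steps, Python scripts to look and compute and a tool call to move; the robot and the scene stay as the last step left them, time stands still between calls to the robot, and variables do not carry over. Pictures are saved under pics/ and viewed, at most 14 in all, crops included, and the job is handed in when it is done.

Besides the shell and the picture viewer there is one more tool, called after "Call:" as name(argument=value, ...) on one line, values as JSON. step_arm: Moves the arm, as the interface text tells. Its arguments: {"type":"object","properties":{"commands":{"type":"array","items":{"type":"number"}},"squeeze":{"type":"number"}},"required":["commands"]}

```bash
mkdir -p pics; ls; python3 - <<'E'
from workcell import *
import cv2,numpy as np
o=get_obs(); print({k:np.round(v,3).tolist() for k,v in o.items()})
for n in("top","side"):
    im=camera(n); cv2.imwrite(f"pics/{n}0.png",cv2.resize(im[...,::-1],(800,600),interpolation=cv2.INTER_CUBIC))
    cv2.imwrite(f"pics/{n}0raw.png",im[...,::-1])
    p=camera_params(n);print(n,np.round(p["mtx"],1).tolist(),np.round(p["extrinsics"],4).tolist())
p=camera_params("wrist");print({k:np.round(v,4).tolist() for k,v in p.items()})
E
```

```text
pics
{'clock': 0.0, 'joint_pos': [1.175, 0.333, -0.065, 1.461, 0.022, 1.35, -0.089], 'joint_velocities': [0.0, 0.0, -0.001, -0.001, -0.0, 0.002, 0.002], 'tau': [-0.001, -62.544, 0.049, -39.159, 0.016, 0.01, 0.0], 'position': [0.228, -0.582, 0.231], 'ee_rot': [0.983, 0.185, -0.0, -0.001], 'ft_force': [0.043, 0.376, 0.195], 'torque': [0.038, -0.02, -0.054], 'grasp_force': 0.0, 'grip_width': 0.998}
top [[455.6, 0.0, 249.3], [0.0, 455.6, 192.4], [0.0, 0.0, 1.0]] [[0.0216, -0.9998, 0.0023, 0.056], [-0.9982, -0.0217, -0.0555, 0.5144], [0.0555, -0.0011, -0.9985, 1.233], [0.0, 0.0, 0.0, 1.0]]
side [[386.1, 0.0, 250.5], [0.0, 386.1, 187.7], [0.0, 0.0, 1.0]] [[-0.9606, -0.2779, 0.0082, 0.4997], [-0.218, 0.7346, -0.6426, 0.1197], [0.1726, -0.619, -0.7662, 1.1074], [0.0, 0.0, 0.0, 1.0]]
{'mtx': [[297.3186, 0.0, 256.6513], [0.0, 297.3186, 191.9726], [0.0, 0.0, 1.0]], 'tool_from_camera': [[-0.0, -0.9497, -0.3131, 0.08], [1.0, -0.0001, 0.0003, 0.0008], [-0.0003, -0.3131, 0.9497, -0.1419], [0.0, 0.0, 0.0, 1.0]]}
```

View pics/top0.png

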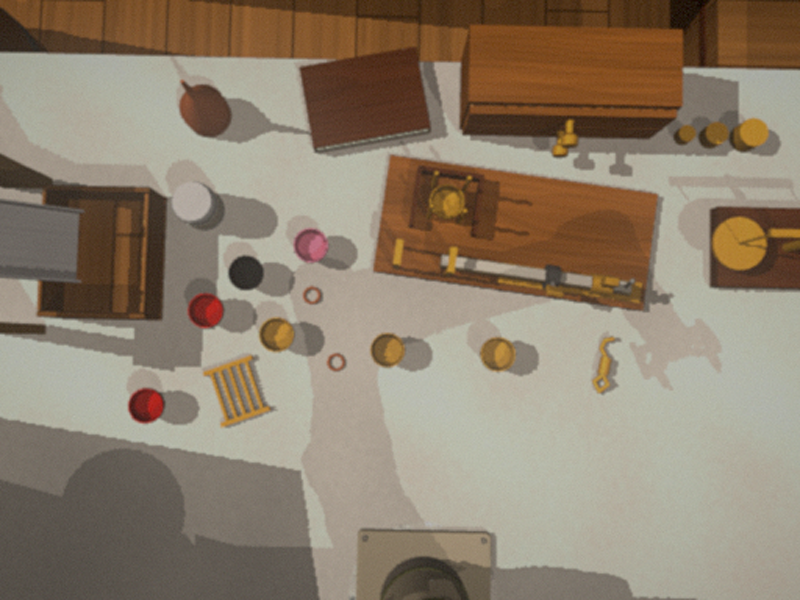

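View pics/side0.png

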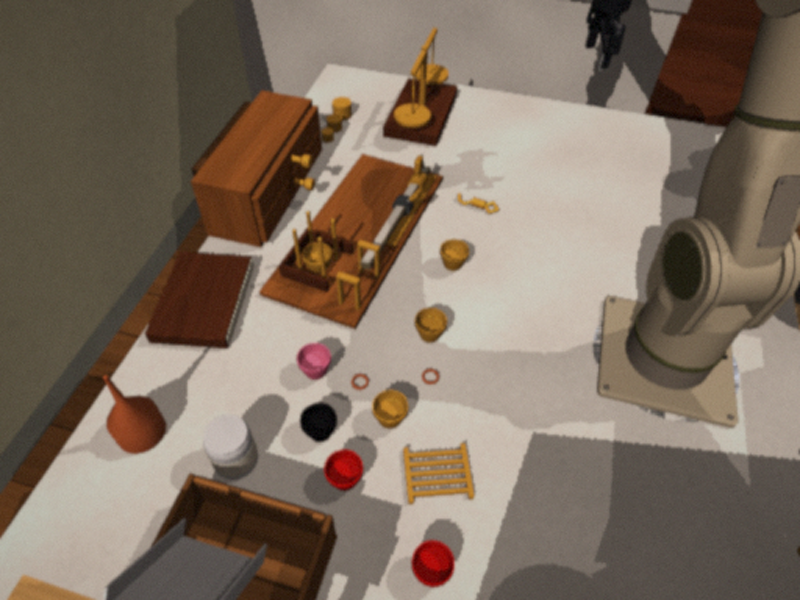

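Three loose brass cups: top view (277,334), (388,350), (498,353). The red, black and pink ones are look-alikes, and the items at (685–750,133) by the balance are its weights (solid, differing sizes). Board: plank corners (390,155), (660,194), (645,310), (375,270).

```bash
cat > h.py <<'E'
from workcell import *
import cv2,numpy as np
from scipy.spatial.transform import Rotation as R
def ray(n,u,v,pose=None):
    p=camera_params(n);K=np.array(p["mtx"])
    if n!="wrist":
        E=np.array(p["extrinsics"]);d=np.linalg.inv(K)@[u,v,1];return -E[:3,:3].T@E[:3,3],E[:3,:3].T@d
    x=(u-K[0,2])/K[0,0];y=(v-K[1,2])/K[1,1];r=np.hypot(x,y)+1e-12
    d=np.array([np.sin(r)*x/r,np.sin(r)*y/r,np.cos(r)])
    T=np.array(p["tool_from_camera"]);pos,q=pose;Rt=R.from_quat(q).as_matrix()
    return np.array(pos)+Rt@T[:3,3],Rt@T[:3,:3]@d
def at_z(n,u,v,z,pose=None):
    o,d=ray(n,u,v,pose);return o+d*(z-o[2])/d[2]
def tri(*rays):
    A=0;b=0
    for o,d in rays:
        d=d/np.linalg.norm(d);P=np.eye(3)-np.outer(d,d);A=A+P;b=b+P@o
    return np.linalg.solve(A,b)
def proj(n,X,pose=None):
    p=camera_params(n);K=np.array(p["mtx"])
    if n!="wrist":
        E=np.array(p["extrinsics"]);c=K@(E[:3,:3]@X+E[:3,3]);return c[:2]/c[2]
    T=np.array(p["tool_from_camera"]);pos,q=pose;c=T[:3,:3].T@(R.from_quat(q).as_matrix().T@(np.array(X)-pos)-T[:3,3])
    r=np.hypot(c[0],c[1]);th=np.arctan2(r,c[2]);return K[:2,2]+K[0,0]*th*c[:2]/(r+1e-12)
E
python3 - <<'E'
from h import *
s=.64
for n,pts in(("top",[(277,334),(388,350),(498,353)]),("side",[(391,404),(431,320),(455,250)])):
    for u,v in pts: print(n,np.round(at_z(n,u*s,v*s,.04),4))
c=[at_z("top",u*s,v*s,.015) for u,v in[(390,155),(660,194),(645,310),(375,270)]]
print(np.round(c,4)); 
c=np.array(c)[:,:2]; y=(c[0]-c[1])+(c[3]-c[2]); L=[np.linalg.norm(c[0]-c[1]),np.linalg.norm(c[3]-c[2]),np.linalg.norm(c[0]-c[3]),np.linalg.norm(c[1]-c[2])]
print(L,c.mean(0),np.degrees(np.arctan2(-y[0],y[1])))
t=cv2.imread("pics/top0raw.png")[90:205,230:430];t=cv2.resize(t,(800,460),interpolation=cv2.INTER_CUBIC);cv2.imwrite("pics/tc.png",t)
sd=cv2.imread("pics/side0raw.png")[90:215,165:305];cv2.imwrite("pics/sc.png",cv2.resize(sd,(672,600),interpolation=cv2.INTER_CUBIC))
E
```

```text
top [0.4503 0.2585 0.04  ]
top [0.427 0.068 0.04 ]
top [ 0.426  -0.1201  0.04  ]
side [0.448  0.2538 0.04  ]
side [0.426  0.0652 0.04  ]
side [ 0.4218 -0.1228  0.04  ]
[[ 0.7713  0.0719  0.015 ]
 [ 0.7121 -0.4067  0.015 ]
 [ 0.5063 -0.3805  0.015 ]
 [ 0.5663  0.0938  0.015 ]]
[np.float64(0.4822381262440309), np.float64(0.47809640607321835), np.float64(0.2061959439288731), np.float64(0.20745960018700013)] [ 0.63897218 -0.15534876] -7.132607169500076
```

View pics/tc.png

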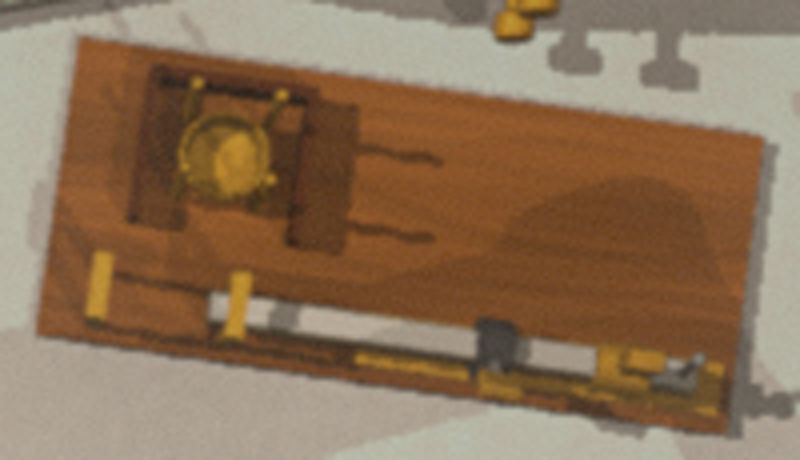

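View pics/sc.png

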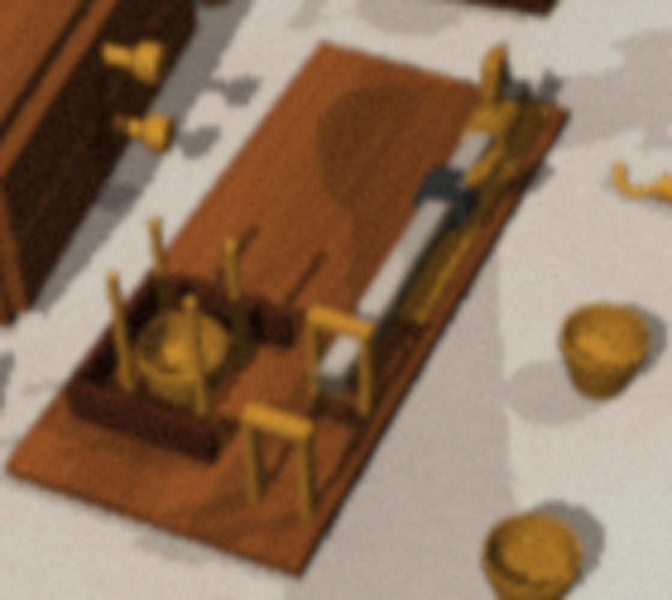

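Crop: fixed cup at (226,158) amid the posts; staples at (98,287) and (237,303); collar (495,345), its wing leaning toward the robot (500,385); handle block (640,360), with the witness pin at (680,370). Move to a hover over the nearest cup.

Call:
step_arm(commands=[85,0.05,0.15,-0.05,0,0,-0.05,85,0.1,0.25,-0.1,0,0,-0.1,85,0.16,0.38,-0.118,0,0,-0.158,85,0.22,0.5,-0.118,0,0,-0.158,85,0.28,0.63,-0.118,0,0,-0.158,85,0.327,0.73,-0.118,0,0,-0.158,85,0.327,0.768,-0.118,0,0,-0.158,85,0.327,0.768,-0.118,0,0,-0.158,85,0.327,0.768,-0.118,0,0,-0.158,85,0.327,0.768,-0.118,0,0,-0.158])

```text
clock: 1.35
position: [0.4238, -0.1211, 0.1604]
ee_rot: [0.998, -0.061, -0.0, 0.0]
ft_force: [-0.2, -0.9, -0.0]
grip_width: 0.996
grasp_force: 0.0
```

```bash
cat > look.py <<'E'
import sys
from h import *
import json
o=get_obs();im=camera("wrist")[...,::-1]
n=sys.argv[1];cv2.imwrite(f"pics/{n}raw.png",im);cv2.imwrite(f"pics/{n}.png",cv2.resize(im,(768,576),interpolation=cv2.INTER_CUBIC))
json.dump([list(map(float,o["position"])),list(map(float,o["ee_rot"]))],open(f"pics/{n}.json","w"))
print(o["clock"],np.round(o["position"],4),np.round(o["ee_rot"],4))
E
python3 look.py w1
```

```text
1.35 [ 0.4238 -0.1211  0.1604] [ 9.981e-01 -6.100e-02 -2.000e-04  1.000e-04]
```

View pics/w1.png

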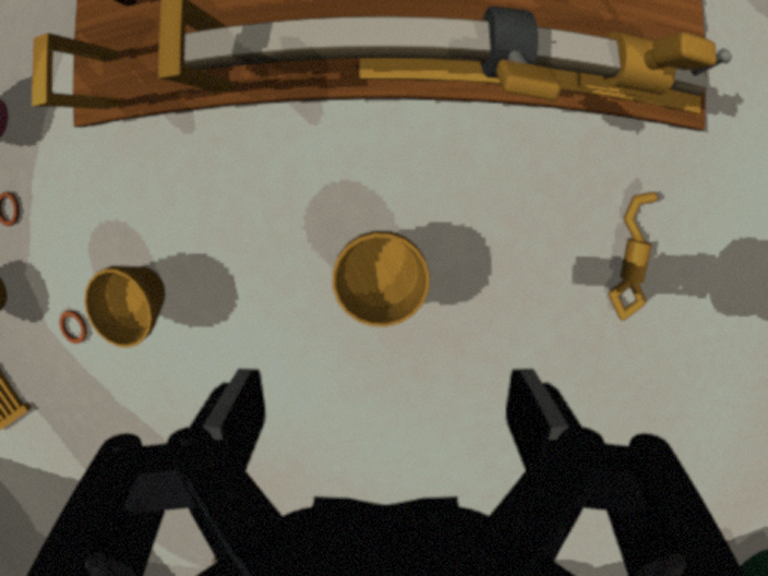

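Rim of the cup at (381,278), neighbour's rim (120,307); board's near corners (75,126) and (704,130); wing at (528,80), pin ball (725,55).

```bash
python3 - <<'E'
from h import *
import json
P=json.load(open("pics/w1.json"));s=2/3
w=lambda u,v,z:at_z("wrist",u*s,v*s,z,P)
for a in [(381,278,.046),(120,307,.046),(75,126,.0),(704,130,.0),(75,126,.015),(704,130,.015)]:print(a,np.round(w(*a),4))
a,b=w(75,120,.015)[:2],w(704,124,.015)[:2]
print(np.linalg.norm(a-b),np.degrees(np.arctan2((a-b)[0],(a-b)[1])))
# posts in top image (tops z=.128) 
q=[at_z("top",230+u/4,90+v/4,.128) for u,v in[(198,82),(283,95),(270,178)]];print(np.round(q,4))
print("bay from diag",(q[0]+q[2])/2, np.linalg.norm(q[0]-q[1]))
E
```

```text
(381, 278, 0.046) [ 0.4262 -0.12    0.046 ]
(120, 307, 0.046) [0.4284 0.064  0.046 ]
(75, 126, 0.0) [0.5677 0.106  0.    ]
(704, 130, 0.0) [ 0.5052 -0.3887  0.    ]
(75, 126, 0.015) [0.5645 0.0942 0.015 ]
(704, 130, 0.015) [ 0.5051 -0.3759  0.015 ]
0.4734200282002484 7.186401285448069
[[ 0.7145 -0.0041  0.128 ]
 [ 0.7074 -0.0577  0.128 ]
 [ 0.6546 -0.0503  0.128 ]]
bay from diag [ 0.68454673 -0.02723969  0.128     ] 0.05399960398279021
```

Call:
step_arm(commands=[85,0.003,0.002,-0.1,0,0,0,85,0.003,0.002,-0.19,0,0,0,85,0.003,0.002,-0.214,0,0,0,85,0.003,0.002,-0.214,0,0,0,50,0.003,0.002,-0.214,0,0,0,50,0.003,0.002,-0.214,0,0,0,50,0.003,0.002,-0.214,0,0,0,50,0.003,0.002,-0.214,0,0,0,50,0.003,0.002,-0.214,0,0,0,50,0.003,0.002,-0.2,0,0,0], squeeze=40)

```text
clock: 2.65
position: [0.4261, -0.1203, 0.0417]
ee_rot: [0.998, -0.062, 0.001, 0.0]
ft_force: [-0.4, 0.3, -1.0]
grip_width: 0.678
grasp_force: 42.9
```

Call:
step_arm(commands=[50,0,0,0.1,0,0,0,50,0,0,0.2,0,0,0,50,0.05,0.03,0.266,0,0,0,50,0.14,0.06,0.266,0,0,0,50,0.23,0.1,0.266,0,0,0,50,0.32,0.1515,0.266,0,0,0,50,0.4,0.1515,0.266,0,0,0,50,0.4317,0.1515,0.266,0,0,0,50,0.4317,0.1515,0.266,0,0,0,50,0.4317,0.1515,0.266,0,0,0])

```text
clock: 3.9
position: [0.6841, -0.0293, 0.2007]
ee_rot: [0.998, -0.062, 0.0, 0.0]
ft_force: [-0.3, 0.4, -2.1]
grip_width: 0.677
grasp_force: 44.1
```

```bash
python3 look.py w2
```

```text
3.9 [ 0.6841 -0.0293  0.2007] [ 9.981e-01 -6.180e-02  0.000e+00  1.000e-04]
```

View pics/w2.png

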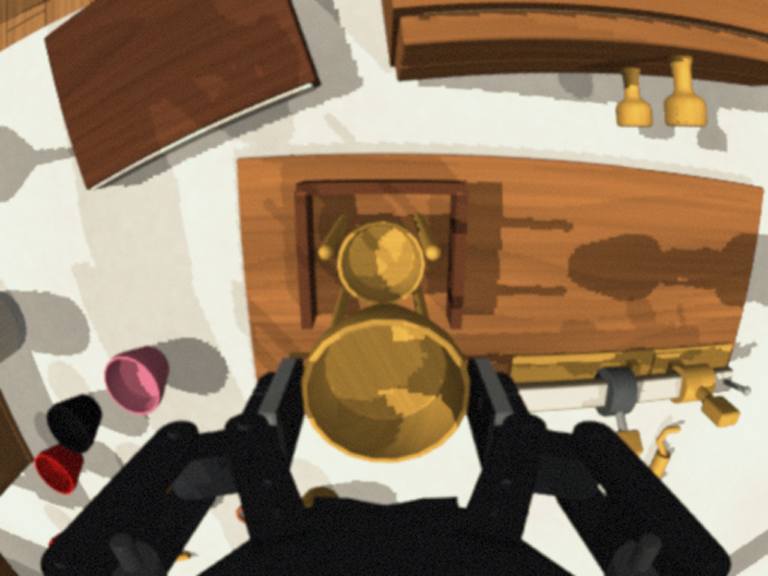

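Fixed cup's rim at (382,262), far posts' tops (325,252) and (432,252), held cup's rim (386,382).

```bash
python3 - <<'E'
from h import *
import json
P=json.load(open("pics/w2.json"));s=2/3
w=lambda u,v,z:at_z("wrist",u*s,v*s,z,P)
print("fixed",w(382,262,.049))
a,b=w(325,252,.128),w(432,252,.128);print(a,b,np.linalg.norm(a-b))
bx=np.array([.9923,-.124]);print("bay",(a+b)[:2]/2-.027*bx)
for z in(.21,.2147):print("held",w(386,382,z))
# predicted posts for bay (.685,-.029)
E
```

```text
fixed [ 0.68650286 -0.02854439  0.049     ]
[ 0.71599219 -0.00411824  0.128     ] [ 0.70938153 -0.05689091  0.128     ] 0.053185109990251354
bay [ 0.68589476 -0.02715657]
held [ 0.68678204 -0.03084365  0.21      ]
held [ 0.68951082 -0.03116639  0.2147    ]
```

Call:
step_arm(commands=[50,0,0.001,-0.05,0,0,0,50,0,0.001,-0.09,0,0,0,50,0,0.001,-0.12,0,0,0,50,0,0.001,-0.15,0,0,0,50,0,0.001,-0.18,0,0,0,50,0,0.001,-0.2,0,0,0,50,0,0.001,-0.215,0,0,0,50,0,0.001,-0.225,0,0,0,50,0,0.001,-0.23,0,0,0,50,0,0.001,-0.23,0,0,0])

```text
clock: 5.2
position: [0.6849, -0.0285, 0.0624]
ee_rot: [0.998, -0.062, 0.0, 0.0]
ft_force: [-0.5, -0.2, -0.4]
grip_width: 0.678
grasp_force: 44.1
```

Call:
step_arm(commands=[72,0,0,0,0,0,0,72,0,0,0,0,0,0,72,0,0,0,0,0,0,72,0,0,0,0,0,0,72,0,0,0.05,0,0,0,72,0,0,0.12,0,0,0,72,0,0,0.2,0,0,0,72,0,0,0.24,0,0,0,72,0,0,0.24,0,0,0,72,0,0,0.24,0,0,0])

```text
clock: 6.45
position: [0.6842, -0.0287, 0.2049]
ee_rot: [0.998, -0.062, -0.001, 0.0]
ft_force: [0.4, 1.0, -0.3]
grip_width: 0.846
grasp_force: 0.0
```

```bash
python3 look.py w3; python3 - <<'E'
from h import *
for n in("top","side"): cv2.imwrite(f"pics/{n}3.png",camera(n)[...,::-1])
import cv2
a=cv2.resize(cv2.imread("pics/w3raw.png")[60:340,60:460],(400,280))
b=cv2.resize(cv2.imread("pics/side3.png")[90:300,150:320],(320,395))
c=cv2.resize(cv2.imread("pics/top3.png")[80:250,120:350],(400,296))
m=np.zeros((580,730,3),np.uint8);m[:280,:400]=a;m[284:580,:400]=c;m[:395,405:725]=b;cv2.imwrite("pics/m3.png",m)
E
```

```text
6.45 [ 0.6842 -0.0287  0.2049] [ 9.981e-01 -6.170e-02 -7.000e-04  2.000e-04]
```

View pics/m3.png

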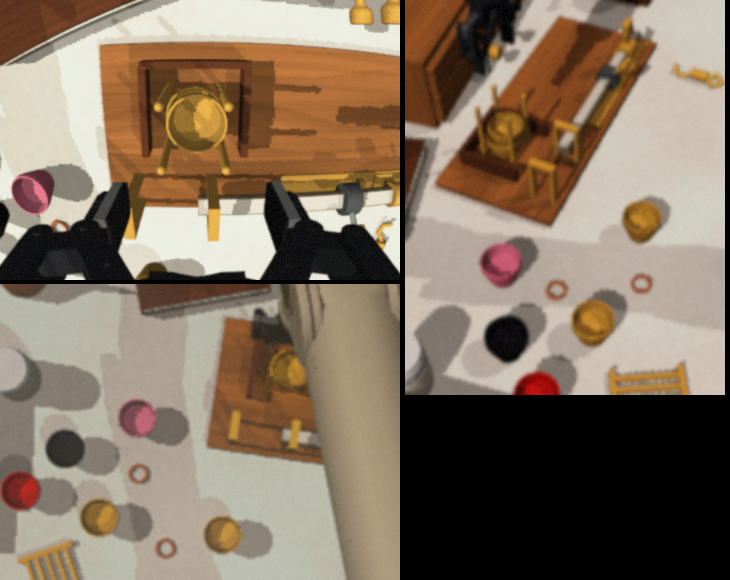

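Cup 1 sits concentric in the cage (rim (197,120) among the four post tops); the other two cups are unmoved. Next cup.

Call:
step_arm(commands=[85,-0.1,0.03,0,0,0,0,85,-0.19,0.07,0,0,0,0,85,-0.28,0.11,-0.03,0,0,0,85,-0.37,0.14,-0.07,0,0,0,85,-0.4285,0.157,-0.1,0,0,0,85,-0.4285,0.157,-0.15,0,0,0,85,-0.4285,0.157,-0.18,0,0,0,85,-0.4285,0.157,-0.24,0,0,0,85,-0.4285,0.157,-0.29,0,0,0,85,-0.4285,0.157,-0.29,0,0,0])

```text
clock: 7.85
position: [0.4255, 0.0656, 0.0303]
ee_rot: [0.998, -0.062, -0.002, -0.0]
ft_force: [0.5, -0.1, 0.5]
grip_width: 0.998
grasp_force: 0.0
```

```bash
python3 look.py w4; python3 - <<'E'
from h import *
import json
P=json.load(open("pics/w3.json"))
a=[at_z("wrist",60+u,60+v,.128,P) for u,v in[(157,106),(229,106),(225,170),(164,170)]]
print(np.round(a,4),np.mean(a,0)); print(at_z("wrist",257,180,.073,P))
P=json.load(open("pics/w4.json"))
im=cv2.imread("pics/w4raw.png");hsv=cv2.cvtColor(im,cv2.COLOR_BGR2HSV)
m=cv2.inRange(hsv,(12,100,40),(30,255,255));n,l,st,c=cv2.connectedComponentsWithStats(m)
for i in range(1,n):
    if st[i,4]>800:
        x,y,w,h,_=st[i]; print(st[i],c[i])
E
```

```text
7.85 [0.4255 0.0656 0.0303] [ 0.9981 -0.0615 -0.0024 -0.    ]
[[ 7.166e-01 -3.400e-03  1.280e-01]
 [ 7.098e-01 -5.760e-02  1.280e-01]
 [ 6.570e-01 -4.960e-02  1.280e-01]
 [ 6.631e-01 -2.000e-04  1.280e-01]] [ 0.68663903 -0.02767379  0.128     ]
[ 0.68615678 -0.030301    0.073     ]
[ 253    0  259   50 4352] [439.37844669  13.51700368]
[   0  199   48  155 3773] [ 16.39385105 278.46249669]
[ 189  199  117  109 9804] [246.8130355  254.52141983]
```

View pics/w4.png

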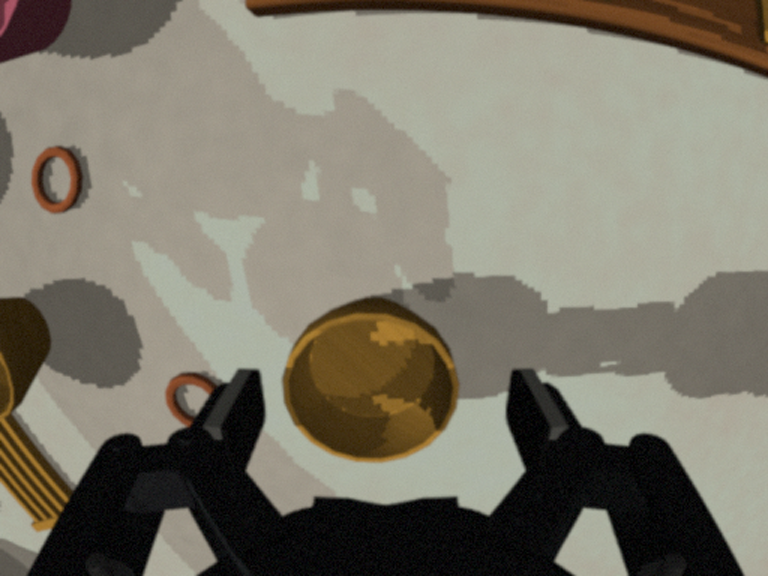

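Cup rim centred at (371,386), about 5 mm toward +y of the finger centre (386). Shift, close, lift.

Call:
step_arm(commands=[85,0.001,0.008,0,0,0,0,85,0.001,0.008,0,0,0,0,50,0.001,0.008,0,0,0,0,50,0.001,0.008,0,0,0,0,50,0.001,0.008,0,0,0,0,50,0.001,0.008,0,0,0,0,50,0.001,0.008,0,0,0,0,50,0.001,0.008,0.08,0,0,0,50,0.001,0.008,0.17,0,0,0,50,0.001,0.008,0.27,0,0,0])

```text
clock: 9.15
position: [0.4274, 0.0703, 0.1955]
ee_rot: [0.998, -0.062, -0.0, 0.0]
ft_force: [1.8, -0.8, -1.7]
grip_width: 0.674
grasp_force: 44.0
```

Call:
step_arm(commands=[50,0.05,0,0.035,0,0,0,50,0.13,-0.03,0.035,0,0,0,50,0.22,-0.07,0.035,0,0,0,50,0.31,-0.12,0.035,0,0,0,50,0.39,-0.15,0.035,0,0,0,50,0.428,-0.1655,0.035,0,0,0,50,0.428,-0.1655,0.035,0,0,0,50,0.428,-0.1655,0,0,0,0,50,0.428,-0.1655,-0.04,0,0,0,50,0.428,-0.1655,-0.07,0,0,0])

```text
clock: 10.4
position: [0.6841, -0.0286, 0.1512]
ee_rot: [0.998, -0.061, -0.0, 0.0]
ft_force: [0.2, -0.2, -2.1]
grip_width: 0.677
grasp_force: 44.0
```

Call:
step_arm(commands=[50,0,0,-0.03,0,0,0,50,0,0,-0.06,0,0,0,50,0,0,-0.085,0,0,0,50,0,0,-0.1,0,0,0,50,0,0,-0.11,0,0,0,50,0,0,-0.11,0,0,0,50,0,0,-0.11,0,0,0,72,0,0,-0.11,0,0,0,72,0,0,-0.11,0,0,0,72,0,0,-0.11,0,0,0])

```text
clock: 11.65
position: [0.6851, -0.0288, 0.0864]
ee_rot: [0.998, -0.062, 0.0, 0.0]
ft_force: [-0.1, 0.6, -0.0]
grip_width: 0.843
grasp_force: 0.0
```

```bash
python3 look.py w5; cp pics/w5raw.png /tmp; python3 - <<'E'
import cv2
cv2.imwrite("pics/w5s.png",cv2.imread("pics/w5raw.png")[:384])
E
```

```text
11.65 [ 0.6851 -0.0288  0.0864] [ 9.981e-01 -6.170e-02  2.000e-04  0.000e+00]
```

View pics/w5s.png

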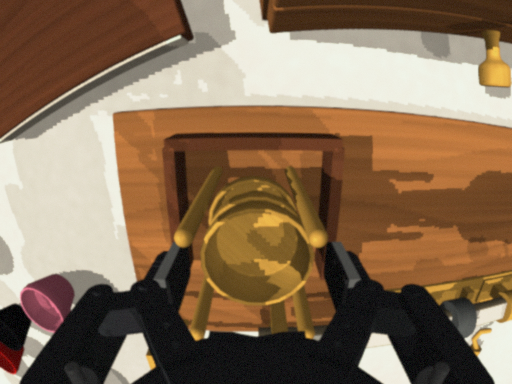

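Cup 2 is nested concentric in the cage. On to the third cup.

Call:
step_arm(commands=[72,0,0,0.1,0,0,0,72,0,0,0.19,0,0,0,80,-0.07,0.09,0.2,0,0,0,85,-0.13,0.17,0.2,0,0,0,85,-0.2,0.25,0.19,0,0,0,85,-0.26,0.33,0.18,0,0,0,85,-0.33,0.41,0.16,0,0,0,85,-0.39,0.483,0.12,0,0,0,85,-0.39,0.483,0.12,0,0,0,85,-0.39,0.483,0.12,0,0,0])

```text
clock: 12.95
position: [0.4513, 0.2607, 0.1583]
ee_rot: [0.998, -0.062, 0.0, 0.0]
ft_force: [0.9, 0.2, 0.4]
grip_width: 0.995
grasp_force: 0.0
```

```bash
python3 look.py w6; python3 - <<'E'
from h import *
import json
P=json.load(open("pics/w6.json"))
im=cv2.imread("pics/w6raw.png");hsv=cv2.cvtColor(im,cv2.COLOR_BGR2HSV)
m=cv2.inRange(hsv,(12,100,40),(30,255,255));n,l,st,c=cv2.connectedComponentsWithStats(m)
for i in range(1,n):
    if st[i,4]>800:
        x,y,w,h,_=st[i]; print(st[i],c[i],at_z("wrist",x+w/2,y+h/2,.046,P))
cv2.imwrite("pics/w6s.png",im)
E
```

```text
12.95 [0.4513 0.2607 0.1583] [ 9.981e-01 -6.150e-02  2.000e-04  2.000e-04]
[    0     0    80   214 12148] [ 30.99810668 112.69361212] [0.5657907 0.4684904 0.046    ]
[ 395    0  117   82 7509] [454.95512052  33.50792382] [0.57812764 0.050533   0.046     ]
[ 225  157   65   63 3254] [256.89551321 188.20620774] [0.45105712 0.25899703 0.046     ]
[ 153  216  107   94 3218] [207.97793661 264.21845867] [0.37930262 0.3195972  0.046     ]
```

View pics/w6s.png

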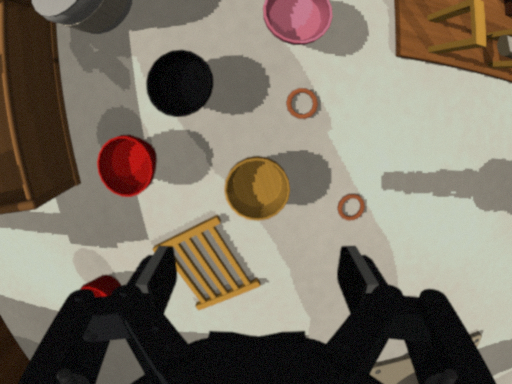

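Call:
step_arm(commands=[85,0,-0.002,-0.09,0,0,0,85,0,-0.002,-0.17,0,0,0,85,0,-0.002,-0.208,0,0,0,85,0,-0.002,-0.208,0,0,0,50,0,-0.002,-0.208,0,0,0,50,0,-0.002,-0.208,0,0,0,50,0,-0.002,-0.208,0,0,0,50,0,-0.002,-0.208,0,0,0,50,0,-0.002,-0.208,0,0,0,50,0,-0.002,-0.12,0,0,0])

```text
clock: 14.25
position: [0.4497, 0.2584, 0.0853]
ee_rot: [0.998, -0.062, -0.002, 0.001]
ft_force: [0.2, 0.2, -1.4]
grip_width: 0.676
grasp_force: 43.2
```

Call:
step_arm(commands=[50,0,0,0.1,0,0,0,50,0.02,-0.03,0.19,0,0,0,50,0.08,-0.11,0.25,0,0,0,50,0.15,-0.19,0.25,0,0,0,50,0.21,-0.27,0.25,0,0,0,50,0.27,-0.35,0.25,0,0,0,50,0.33,-0.42,0.25,0,0,0,50,0.39,-0.481,0.25,0,0,0,50,0.39,-0.481,0.25,0,0,0,50,0.39,-0.481,0.22,0,0,0])

```text
clock: 15.5
position: [0.6857, -0.0281, 0.2195]
ee_rot: [0.998, -0.062, 0.002, -0.001]
ft_force: [0.2, -0.2, -1.3]
grip_width: 0.678
grasp_force: 43.2
```

Call:
step_arm(commands=[50,0,0,-0.05,0,0,0,50,0,0,-0.09,0,0,0,50,0,0,-0.13,0,0,0,50,0,0,-0.16,0,0,0,50,0,0,-0.178,0,0,0,50,0,0,-0.178,0,0,0,50,0,0,-0.178,0,0,0,72,0,0,-0.178,0,0,0,72,0,0,-0.178,0,0,0,72,0,0,-0.178,0,0,0])

```text
clock: 16.75
position: [0.6851, -0.029, 0.1115]
ee_rot: [0.998, -0.062, 0.0, 0.0]
ft_force: [0.1, 0.4, 0.1]
grip_width: 0.841
grasp_force: 0.0
```

Third cup released. Work out the handle, wing and pin from the earlier views.

```bash
python3 - <<'E'
from h import *
import json
s=2/3
P=json.load(open("pics/w1.json"))
O=np.array([.640,-.154]);bx=np.array([.9922,-.1245]);by=np.array([.1245,.9922])
B=lambda p:np.round([(p[:2]-O)@bx,(p[:2]-O)@by,p[2]],4)
w=lambda u,v,z:at_z("wrist",u*s,v*s,z,P)
print("handle top(.119)",B(w(693,50,.119)),"pin z .07",B(w(725,55,.075)))
print("top cam handle",B(at_z("top",230+645/4,90+360/4,.119)))
print("collar top w1",B(w(511,25,.076)))
E
python3 - <<'E'
import cv2
im=cv2.imread("pics/w1raw.png")[0:90,290:512]
a=cv2.resize(im,(740,300),interpolation=cv2.INTER_CUBIC)
b=cv2.resize(cv2.imread("pics/w2raw.png")[220:310,320:512],(640,300),interpolation=cv2.INTER_CUBIC)
import numpy as np
m=np.zeros((600,740,3),np.uint8);m[:300]=a;m[300:,:640]=b;cv2.imwrite("pics/bolt.png",m)
E
```

```text
handle top(.119) [-0.0788 -0.1417  0.119 ] pin z .07 [-0.0612 -0.2047  0.075 ]
top cam handle [-0.0763 -0.1453  0.119 ]
collar top w1 [-0.0714 -0.0592  0.076 ]
```

View pics/bolt.png

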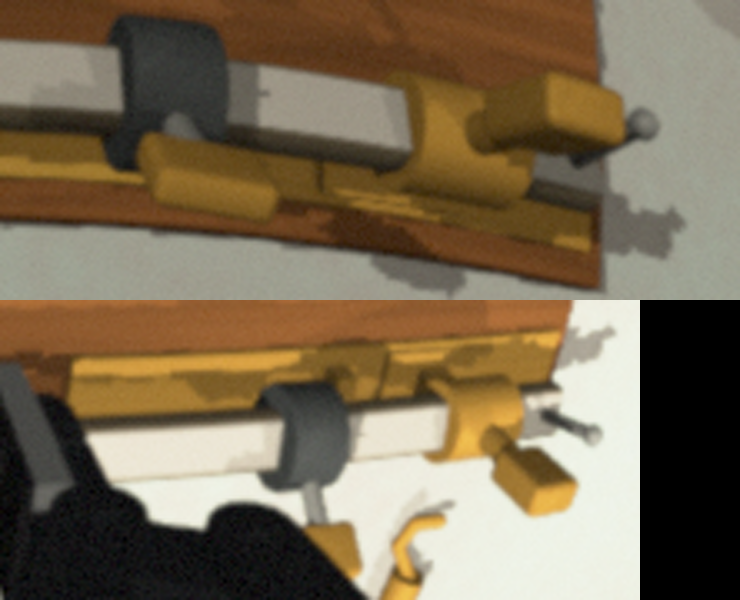

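```bash
python3 - <<'E'
from h import *
import json
print(np.round(get_obs()["joint_pos"],3))
P1=json.load(open("pics/w1.json"));P2=json.load(open("pics/w2.json"))
O=np.array([.640,-.154]);bx=np.array([.9922,-.1245]);by=np.array([.1245,.9922])
B=lambda p:np.round([(p[:2]-O)@bx,(p[:2]-O)@by,p[2]],4)
f=lambda a,b:B(tri(ray("wrist",*a,P1),ray("wrist",*b,P2)))
c=10/3
w1=lambda u,v:(290+u/c,v/c); w2=lambda u,v:(320+u/c,220+(v-300)/c)
p=f(w1(643,125),w2(593,435));print("ball",p,np.degrees(np.arctan2(-(p[0]+.075),p[2]-.055)))
print("handle top centre",f(w1(590,103),w2(553,500)))
print("wing",f(w1(212,180),w2(338,545)))
E
```

```text
[ 0.345  0.604 -0.536  1.397  0.314  1.225 -1.914]
ball [-0.068  -0.1881  0.0928] -10.49147701233159
handle top centre [-0.0758 -0.1465  0.1187]
wing [-0.1024 -0.0668  0.0914]
```

Ball of the pin gives the flat at about −10°, wing ≈ +37°, handle top at board (−76,−146) and height 119 mm — consistent with the given sizes. Go to the handle, turning 90°.

Call:
step_arm(commands=[72,0,0,0.1,0,0,0,72,0,0,0.19,0,0,0,60,-0.06,-0.1,0.19,0,0,0.05,60,-0.11,-0.19,0.19,0,0,0.1,60,-0.17,-0.28,0.19,0,0,0.16,60,-0.23,-0.37,0.16,0,0,0.22,60,-0.23,-0.433,0.12,0,0,0.28,60,-0.23,-0.433,0.1,0,0,0.34,60,-0.23,-0.433,0.1,0,0,0.4,60,-0.23,-0.433,0.1,0,0,0.45])

```text
clock: 18.0
position: [0.5469, -0.2888, 0.1713]
ee_rot: [0.797, 0.604, 0.0, -0.0]
ft_force: [1.2, -0.4, -0.1]
grip_width: 0.704
grasp_force: 0.0
```

Call:
step_arm(commands=[60,0,0,0,0,0,0.05,60,0,0,0,0,0,0.05,60,0,0,0,0,0,0.05,60,0,0,0,0,0,0.05,60,0,0,0,0,0,0.05,60,0,0,0,0,0,0.05,60,0,0,0,0,0,0.05,60,0,0,0,0,0,0.05,60,0,0,0,0,0,0.05,60,0,0,0,0,0,0.05])

```text
clock: 19.25
position: [0.547, -0.2887, 0.1713]
ee_rot: [0.749, 0.662, 0.0, 0.0]
ft_force: [0.1, -0.4, 0.2]
grip_width: 0.702
grasp_force: 0.0
```

```bash
python3 look.py w7; python3 -c "
from h import *
print(np.round(get_obs()['joint_pos'],3))"
```

```text
19.25 [ 0.547  -0.2887  0.1713] [0.7494 0.6621 0.     0.    ]
[ 0.977  0.456 -0.743  1.527  0.316  1.282  0.071]
```

View pics/w7.png

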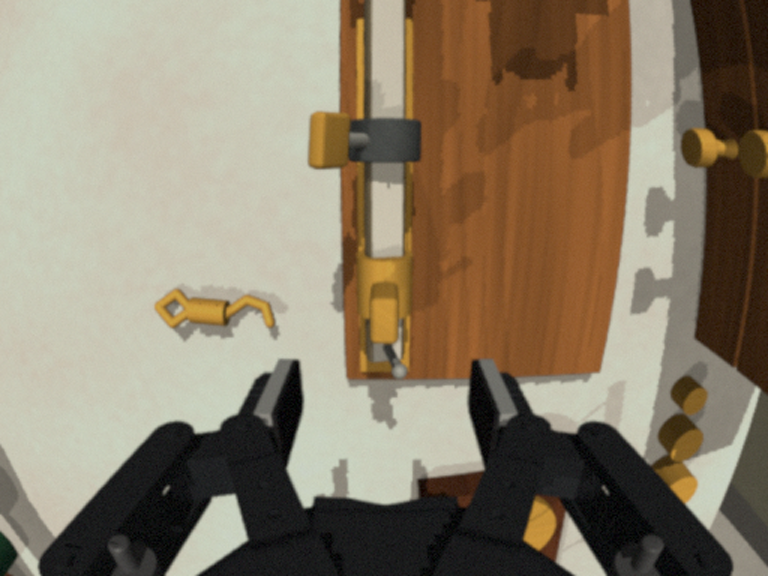

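Handle top (384,315), ball (399,370), wing's outer face (325,140), collar (385,138).

```bash
python3 - <<'E'
from h import *
import json
P=json.load(open("pics/w7.json"));s=2/3
O=np.array([.640,-.154]);bx=np.array([.9922,-.1245]);by=np.array([.1245,.9922])
B=lambda p:np.round([(p[:2]-O)@bx,(p[:2]-O)@by,p[2]],4)
w=lambda u,v,z:at_z("wrist",u*s,v*s,z,P)
h=w(384,315,.119);print(h,B(h),"tcp",B(np.array(P[0])))
# rod edges at v=200: (364..408)?; ball: solve angle with radius .040
o,d=ray("wrist",399*s,370*s,P)
for r in(.038,.040,.043):
  for a in np.arange(-40,41,1.):
    X=O+(-.075-r*np.sin(np.radians(a)))*bx
  best=min(np.arange(-40,41,.5),key=lambda a:abs(B(o+d*((.055+r*np.cos(np.radians(a))-o[2])/d[2]))[0]+.075+r*np.sin(np.radians(a))))
  print(r,best,B(o+d*((.055+r*np.cos(np.radians(best))-o[2])/d[2])))
print("collar",B(w(385,138,.076)))
print("rod",B(w(386,230,.067)),"rod far",B(w(386,60,.067)))
R_=R.from_quat(P[1]).as_matrix();print("tool y",R_[:,1]@np.r_[bx,0],R_[:,1]@np.r_[by,0])
E
```

```text
[ 0.5469028  -0.28660683  0.119     ] [-0.0759 -0.1432  0.119 ] tcp [-0.0755 -0.1452  0.1713]
0.038 -11.5 [-0.0675 -0.1872  0.0922]
0.04 -11.0 [-0.0675 -0.1861  0.0943]
0.043 -10.0 [-0.0677 -0.1844  0.0973]
collar [-0.0755 -0.0616  0.076 ]
rod [-0.0749 -0.1128  0.067 ] rod far [-0.075  -0.0177  0.067 ]
tool y 0.9999798234946357 0.0011955453846874441
```

Call:
step_arm(commands=[60,0,0.002,-0.06,0,0,0,60,0,0.002,-0.12,0,0,0,60,0,0.002,-0.137,0,0,0,5,0,0.002,-0.137,0,0,0,5,0,0.002,-0.137,0,0,0,5,0,0.002,-0.137,0,0,0,5,0,0.002,-0.137,0,0,0,5,0,0.002,-0.137,0,0,0,5,0,0.002,-0.137,0,0,0,5,0,0.002,-0.137,0,0,0], squeeze=60)

```text
clock: 20.55
position: [0.5469, -0.2879, 0.0908]
ee_rot: [0.75, 0.662, -0.0, 0.0]
ft_force: [-5.5, 1.0, 9.3]
grip_width: 0.151
grasp_force: 59.0
```

Call:
step_arm(commands=[5,0,0,0.017,0,0,0,5,0,0,0.034,0,0,0,5,0,0,0.034,0,0,0,5,0,0,0.034,0,0,0,5,0,0,0.034,0,0,0,5,0,0,0.034,0,0,0,5,0.001,0.008,0.034,0,0,0,5,0.002,0.016,0.034,0,0,0,5,0.003,0.025,0.034,0,0,0,5,0.004,0.035,0.034,0,0,0])

```text
clock: 21.8
position: [0.5495, -0.266, 0.1096]
ee_rot: [0.749, 0.662, 0.0, 0.0]
ft_force: [-0.1, 0.1, -5.6]
grip_width: 0.154
grasp_force: 59.0
```

Call:
step_arm(commands=[5,0.002,0.016,0,0,0,0,5,0.004,0.035,0,0,0,0,5,0.0065,0.053,0,0,0,0,5,0.009,0.071,0,0,0,0,5,0.0113,0.09,0,0,0,0,5,0.0135,0.108,0,0,0,0,5,0.0157,0.125,0,0,0,0,5,0.0173,0.138,0,0,0,0,5,0.018,0.143,0,0,0,0,5,0.018,0.143,0,0,0,0])

```text
clock: 23.05
position: [0.5597, -0.184, 0.1096]
ee_rot: [0.75, 0.661, -0.002, 0.001]
ft_force: [-1.0, -10.6, -5.0]
grip_width: 0.147
grasp_force: 59.0
```

Call:
step_arm(commands=[5,0,0,-0.015,0,0,0,5,0,0,-0.03,0,0,0,5,0,0,-0.034,0,0,0,5,0,0,-0.034,0,0,0,60,0,0,-0.034,0,0,0,60,0,0,-0.034,0,0,0,60,0,0,-0.034,0,0,0,60,0,0,-0.034,0,0,0,60,0,0,0.02,0,0,0,60,0,0,0.08,0,0,0])

```text
clock: 24.3
position: [0.5598, -0.1804, 0.1579]
ee_rot: [0.749, 0.662, -0.0, -0.001]
ft_force: [0.2, -0.8, 0.9]
grip_width: 0.705
grasp_force: 0.0
```

```bash
python3 look.py w8; python3 - <<'E'
from h import *
for n in("top","side"): cv2.imwrite(f"pics/{n}8.png",camera(n)[...,::-1])
import json
P=json.load(open("pics/w8.json"))
O=np.array([.640,-.154]);bx=np.array([.9922,-.1245]);by=np.array([.1245,.9922])
W=lambda x,y,z:np.r_[O+x*bx+y*by,z]
im=cv2.imread("pics/w8raw.png")
a=im[:300,100:412].copy()
m=np.zeros((600,800,3),np.uint8);m[:420,:437]=cv2.resize(a,(437,420),interpolation=cv2.INTER_CUBIC)
c=cv2.resize(cv2.imread("pics/side8.png")[95:215,205:305],(355,426),interpolation=cv2.INTER_CUBIC);m[:426,440:795]=c
cv2.imwrite("pics/m8.png",m[:430])
print(proj("wrist",W(-.075,-.038,.119),P))
E
```

```text
24.3 [ 0.5598 -0.1804  0.1579] [ 7.493e-01  6.622e-01 -1.000e-04 -7.000e-04]
[258.43791617 222.96719483]
```

View pics/m8.png

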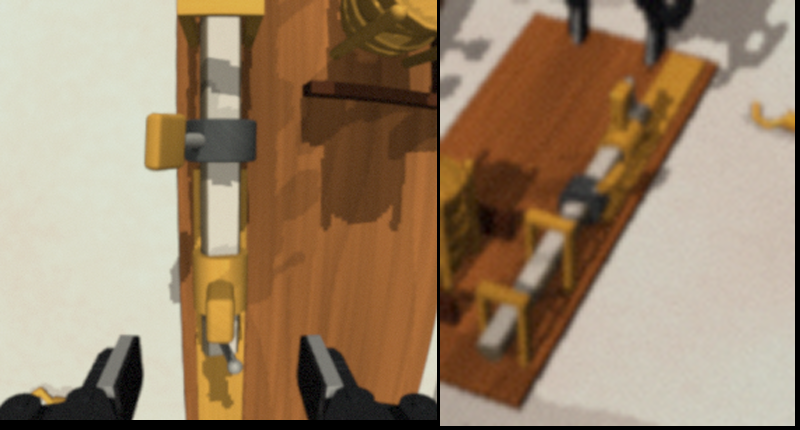

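Bolt is home and down (handle seen at (257,221), predicted (258,223) for home). Ball (268,262), wing face (216,100).

```bash
cat > g.py <<'E'
from h import *
O=np.array([.640,-.154]);bx=np.array([.9922,-.1245]);by=np.array([.1245,.9922])
W=lambda x,y,z:np.r_[O+x*bx+y*by,z]
B=lambda p:np.round([(p[:2]-O)@bx,(p[:2]-O)@by,p[2]],4)
def ang(u,v,r,P):
    o,d=ray("wrist",u,v,P);A=np.radians(np.arange(-70,80,.25))
    def e(a):
        p=o+d*((.055+r*np.cos(a)-o[2])/d[2]);return abs(B(p)[0]+.075+r*np.sin(a))
    a=min(A,key=e);p=o+d*((.055+r*np.cos(a)-o[2])/d[2]);return np.degrees(a),B(p)
def tgt(rad,a,y=.046):  # TCP for radial tip distance
    a=np.radians(a);return W(-.075-rad*np.sin(a),y,.055+rad*np.cos(a))
E
python3 - <<'E'
from g import *
import json
P=json.load(open("pics/w8.json"))
print("flat",[ang(235/1.4+100,367/1.4,r,P) for r in(.038,.040,.043)])
# wing outer face corners at r=58: visible face approx columns 147..185
print("wing top face centre",ang(163/1.4+100,141/1.4,.058,P))
print("collar",B(at_z("wrist",257,101.5,.076,P)), "stem",ang(195/1.4+100,141/1.4,.028,P))
for a in(37,):
  for r in(.033,.10): print(a,r,np.round(tgt(r,a),4))
o=get_obs();print(o["position"],np.round(o["joint_pos"],3))
E
```

```text
flat [(np.float64(-12.25), array([-0.067 , -0.0852,  0.0921])), (np.float64(-11.5), array([-0.0671, -0.084 ,  0.0942])), (np.float64(-10.25), array([-0.0673, -0.082 ,  0.0973]))]
wing top face centre (np.float64(28.0), array([-0.1023,  0.0414,  0.1062]))
collar [-0.0761  0.0402  0.076 ] stem (np.float64(30.25), array([-0.0891,  0.0409,  0.0792]))
37 0.033 [ 0.5516 -0.0965  0.0814]
37 0.1 [ 0.5116 -0.0915  0.1349]
[ 0.56129833 -0.18068442  0.15930706] [ 0.863  0.411 -0.788  1.621  0.306  1.234 -0.108]
```

```bash
python3 - <<'E'
from g import *
import json
def corners(a,y):
    a=np.radians(a);out=[]
    for r in(.036,.058):
        for t in(-.005,.005):
            for yy in(-.014,.014):
                x=-.075-r*np.sin(a)+t*np.cos(a);z=.055+r*np.cos(a)+t*np.sin(a);out.append(W(x,y+yy,z))
    return out
for n,y,box in(("w7",-.0595,(195,65,245,120)),("w8",.0455,(195,70,240,130))):
    P=json.load(open(f"pics/{n}.json"));im=cv2.imread(f"pics/{n}raw.png");hsv=cv2.cvtColor(im,cv2.COLOR_BGR2HSV)
    m=cv2.inRange(hsv,(10,110,60),(32,255,255))[box[1]:box[3],box[0]:box[2]]
    k,l,st,c=cv2.connectedComponentsWithStats(m);i=1+np.argmax(st[1:,4]);x,yy,w,h,A=st[i];print(n,"blob",x+box[0],x+w+box[0],yy+box[1],yy+h+box[1],A)
    for a in(20,25,30,35,40):
        q=np.array([proj("wrist",X,P) for X in corners(a,y)]);print(a,np.round(np.r_[q.min(0),q.max(0)][[0,2,1,3]],1))
E
```

```text
w7 blob 206 244 65 120 1359
20 [221.2 247.   67.7 108.8]
25 [215.1 242.9  68.1 108.8]
30 [209.6 239.   68.6 108.8]
35 [204.6 235.3  69.1 108.8]
40 [200.4 231.8  69.7 108.8]
w8 blob 204 240 70 130 1425
20 [220.1 247.6  72.1 116. ]
25 [213.6 243.3  72.4 116. ]
30 [207.7 239.1  72.9 115.9]
35 [202.5 235.2  73.4 115.8]
40 [198.  231.5  74.  115.7]
```

Call:
step_arm(commands=[40,0,0.02,0.02,0,0,0,40,-0.03,0.05,0.02,-0.004,-0.04,0,40,-0.073,0.09,0.01,-0.01,-0.08,0,40,-0.073,0.13,0,-0.015,-0.12,0,40,-0.073,0.144,-0.01,-0.02,-0.16,0,40,-0.073,0.144,-0.03,-0.0232,-0.1847,0,40,-0.073,0.144,-0.03,-0.0232,-0.1847,0,40,-0.073,0.144,-0.03,-0.0232,-0.1847,0,40,-0.073,0.144,-0.03,-0.0232,-0.1847,0,40,-0.073,0.144,-0.03,-0.0232,-0.1847,0])

```text
clock: 25.7
position: [0.517, -0.0942, 0.14]
ee_rot: [0.718, 0.634, 0.191, 0.216]
ft_force: [-0.7, 0.7, 0.8]
grip_width: 0.471
grasp_force: 0.0
```

```bash
python3 look.py w9; python3 - <<'E'
from g import *
import json
o=get_obs();Rm=R.from_quat(o["ee_rot"]).as_matrix();print(B(np.array(o["position"])),np.round(o["joint_pos"],2))
z=-Rm[:,2];print("tilt",np.degrees(np.arctan2(-z[:2]@bx,z[2])),"along y",z[:2]@by,"ty.by",Rm[:2,1]@by)
E
```

```text
25.7 [ 0.517  -0.0942  0.14  ] [0.7176 0.634  0.1909 0.2162]
[-0.1296  0.0439  0.1399] [ 1.02 -0.17 -0.87  2.29 -0.34  0.39  0.28]
tilt 33.51416299856787 along y -0.0004038130957713953 ty.by 0.001029063060540546
```

View pics/w9.png

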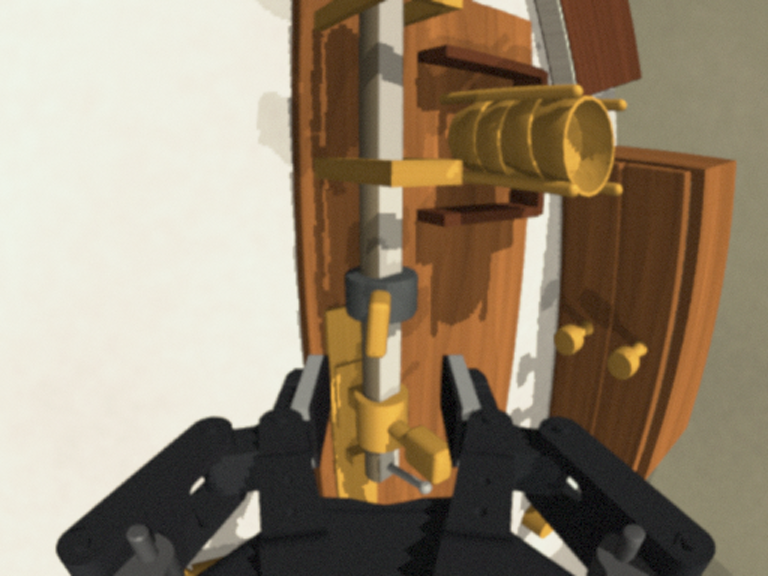

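Wing at (378,323), square in front of the fingers, rod column 384; the stack's rims are evenly spaced, i.e. fully nested.

```bash
python3 - <<'E'
from g import *
import json
P=json.load(open("pics/w9.json"))
for y in(.040,.044,.048):
  for a in(31,33.5,36):
    e=[proj("wrist",tgt(.058,a,y+d),P)*1.5 for d in(-.014,.014)];print(y,a,np.round(e,0).tolist())
print("collar",[np.round(proj("wrist",tgt(.021,33.5,y),P)*1.5) for y in(.032,.044,.056)])
E
```

```text
0.04 31 [[388.0, 362.0], [388.0, 306.0]]
0.04 33.5 [[382.0, 362.0], [382.0, 306.0]]
0.04 36 [[377.0, 362.0], [377.0, 306.0]]
0.044 31 [[388.0, 355.0], [388.0, 298.0]]
0.044 33.5 [[382.0, 355.0], [382.0, 298.0]]
0.044 36 [[377.0, 355.0], [376.0, 298.0]]
0.048 31 [[388.0, 347.0], [388.0, 289.0]]
0.048 33.5 [[382.0, 347.0], [382.0, 289.0]]
0.048 36 [[377.0, 347.0], [376.0, 289.0]]
collar [array([383., 320.]), array([383., 299.]), array([383., 278.])]
```

Call:
step_arm(commands=[40,0.02,-0.0025,-0.03,0,0,0,40,0.04,-0.005,-0.06,0,0,0,40,0.0612,-0.0077,-0.0931,0,0,0,40,0.0612,-0.0077,-0.0931,0,0,0,3,0.0612,-0.0077,-0.0931,0,0,0,3,0.0612,-0.0077,-0.0931,0,0,0,3,0.0612,-0.0077,-0.0931,0,0,0,3,0.0612,-0.0077,-0.0931,0,0,0,3,0.0612,-0.0077,-0.0931,0,0,0,3,0.0612,-0.0077,-0.0931,0,0,0], squeeze=40)

```text
clock: 27.0
position: [0.5527, -0.099, 0.0834]
ee_rot: [0.718, 0.634, 0.19, 0.216]
ft_force: [-4.3, 1.2, 0.5]
grip_width: 0.106
grasp_force: 42.9
```

```bash
cat > st.py <<'E'
from g import *
o=get_obs();Rm=R.from_quat(o["ee_rot"]).as_matrix();b=B(np.array(o["position"]));z=-Rm[:,2]
print("board",b,"rad/ang",np.hypot(b[0]+.075,b[2]-.055),np.degrees(np.arctan2(-(b[0]+.075),b[2]-.055)),"tilt",np.degrees(np.arctan2(-z[:2]@bx,z[2])),"f",np.round(o["ft_force"],1),"t",np.round(o["torque"],2),o["grip_width"],np.round(o["joint_pos"],2))
print("closing axis: along y",Rm[:2,1]@by)
E
python3 st.py
```

```text
board [-0.0935  0.0437  0.0834] rad/ang 0.0338940997815254 33.08056094930459 tilt 33.467735641128854 f [-4.3  1.2  0.5] t [0.26 1.78 0.02] 0.10604300125491371 [ 1.05  0.11 -0.98  2.26  0.43  0.26 -0.4 ]
closing axis: along y 0.0012290058538751657
```

```bash
python3 - <<'E'
from g import *
import json
P=json.load(open("pics/w9.json"))
for a in(-8,-10,-11,-12,-14): print(a,[np.round(proj("wrist",tgt(r,a,y),P)*1.5,1).tolist() for r in(.040,) for y in(-.084,-.079)])
im=cv2.imread("pics/w9raw.png")[300:335,265:300];g=cv2.cvtColor(im,cv2.COLOR_BGR2HSV)[...,1]
print(g[15:32,10:28])
from g import tgt
a0=np.radians(33.5)
for a in(27,21,15,9,3,-3,-8,-11):
    r=np.radians(a);d=-.033*(np.sin(r)-np.sin(a0));dz=.033*(np.cos(r)-np.cos(a0));th=(33.5-a)/180
    print(a,np.round(np.r_[d*bx/.6,dz/.6,th*by,0],4).tolist())
E
```

```text
-8 [[423.9, 490.0], [424.3, 484.6]]
-10 [[425.4, 489.0], [425.8, 483.6]]
-11 [[426.1, 488.5], [426.5, 483.1]]
-12 [[426.8, 488.0], [427.2, 482.5]]
-14 [[428.1, 486.9], [428.6, 481.5]]
[[163 170 163 172 173 178 169 172 172 168 175 177 177 178 173 178 173 172]
 [135 151 166 166 167 175 168 169 182 172 182 164 167 178 175 176 179 171]
 [ 82 109 138 161 169 173 176 169 184 164 175 173 180 177 174 174 175 175]
 [ 45  56  84 123 153 162 167 167 176 169 167 175 178 173 176 176 173 176]
 [ 28  31  40  65 103 127 151 159 157 158 164 176 168 174 176 175 173 171]
 [ 29  19  26  34  48  73 102 115 113 112 119 149 167 180 175 177 173 171]
 [ 24  20  26  19  27  34  47  48  49  47  55  88 146 168 174 173 173 174]
 [ 42  25  21  22  15  20  25  27  27  25  25  47 111 168 169 172 173 169]
 [ 96  66  42  29  23  19  26  24  27  26  27  35  77 143 175 174 169 167]
 [148 123  91  63  38  25  23  26  24  23  23  30  56 124 171 168 170 171]
 [165 161 140 120  57  31  25  26  26  25  25  29  54 122 165 175 169 172]
 [172 171 162 143  90  33  23  24  25  25  26  37  76 139 173 172 168 171]
 [170 168 166 156 121  56  30  26  25  25  32  52 109 162 174 172 168 171]
 [169 173 167 170 150 103  62  45  40  45  61 103 148 168 172 171 174 169]
 [173 172 177 166 166 150 124 106  96 103 123 147 167 169 178 170 169 173]
 [171 171 169 171 169 169 165 153 153 155 162 171 167 171 172 172 168 168]
 [171 170 168 168 169 166 161 159 169 162 165 163 171 166 163 166 173 154]]
27 [0.0053, -0.0007, 0.0031, 0.0045, 0.0358, 0.0]
21 [0.0106, -0.0013, 0.0055, 0.0086, 0.0689, 0.0]
15 [0.016, -0.002, 0.0073, 0.0128, 0.102, 0.0]
9 [0.0216, -0.0027, 0.0085, 0.0169, 0.135, 0.0]
3 [0.0273, -0.0034, 0.0091, 0.0211, 0.1681, 0.0]
-3 [0.033, -0.0041, 0.0091, 0.0252, 0.2012, 0.0]
-8 [0.0377, -0.0047, 0.0086, 0.0287, 0.2288, 0.0]
-11 [0.0405, -0.0051, 0.0081, 0.0308, 0.2453, 0.0]
```

Call:
step_arm(commands=[3,0.0053,-0.0007,0.0031,0.0045,0.0358,0,3,0.0106,-0.0013,0.0055,0.0086,0.0689,0,3,0.016,-0.002,0.0073,0.0128,0.102,0,3,0.0216,-0.0027,0.0085,0.0169,0.135,0,3,0.0273,-0.0034,0.0091,0.0211,0.1681,0,3,0.033,-0.0041,0.0091,0.0252,0.2012,0,3,0.0377,-0.0047,0.0086,0.0287,0.2288,0,3,0.0403,-0.0051,0.0081,0.0306,0.244,0,3,0.0403,-0.0051,0.0081,0.0306,0.244,0,3,0.0403,-0.0051,0.0081,0.0306,0.244,0])

```text
clock: 28.25
position: [0.5772, -0.102, 0.0883]
ee_rot: [0.746, 0.659, -0.062, -0.07]
ft_force: [-3.2, 0.6, -1.9]
grip_width: 0.102
grasp_force: 41.8
```

```bash
python3 st.py
```

```text
board [-0.0688  0.0437  0.0883] rad/ang 0.03387226003679117 -10.546918562130083 tilt -10.713912764681044 f [-3.2  0.6 -1.9] t [ 0.18  0.5  -0.02] 0.10218986652902376 [ 0.7   0.66 -0.85  1.52  0.45  1.38 -0.34]
closing axis: along y 0.0010835467148180092
```

Collar stands at −10.7° against the flat's ≈ −10.7°. Now screw clockwise, first grip 90°.

Call:
step_arm(commands=[3,0,0,0,-0.0102,0.0013,-0.0546,3,0,0,0,-0.0205,0.0026,-0.1092,3,0,0,0,-0.0307,0.0039,-0.1638,3,0,0,0,-0.041,0.0051,-0.2184,3,0,0,0,-0.0512,0.0064,-0.273,3,0,0,0,-0.0614,0.0077,-0.3276,3,0,0,0,-0.0717,0.009,-0.3821,3,0,0,0,-0.0819,0.0103,-0.4367,3,0,0,0,-0.0922,0.0116,-0.4913,3,0,0,0,-0.0922,0.0116,-0.4913])

```text
clock: 29.5
position: [0.5775, -0.1034, 0.0886]
ee_rot: [0.994, -0.062, -0.092, -0.005]
ft_force: [0.2, -4.6, -4.9]
grip_width: 0.103
grasp_force: 41.3
```

```bash
python3 st.py
```

```text
board [-0.0683  0.0424  0.0886] rad/ang 0.03426149442158062 -11.277135809306202 tilt -10.590336325475446 f [ 0.2 -4.6 -4.9] t [-1.28 -0.31  0.24] 0.10344656498337462 [ 0.51  0.56 -0.55  1.53  0.27  1.32 -1.79]
closing axis: along y -0.9999796129318418
```

Call:
step_arm(commands=[40,0,0,0,0,0,0,40,0,0,0,0,0,0,40,0,0,0,0,0,0,40,0.0054,-0.0007,0.0287,0,0,0,40,0.0108,-0.0013,0.0573,0,0,0,40,0.0108,-0.0013,0.0573,0.0102,-0.0013,0.0546,40,0.0108,-0.0013,0.0573,0.0205,-0.0026,0.1092,40,0.0108,-0.0013,0.0573,0.0307,-0.0039,0.1638,40,0.0108,-0.0013,0.0573,0.041,-0.0051,0.2184,40,0.0108,-0.0013,0.0573,0.0512,-0.0064,0.273])

```text
clock: 30.75
position: [0.5845, -0.1028, 0.1244]
ee_rot: [0.926, 0.367, -0.081, -0.045]
ft_force: [0.4, -0.2, 0.8]
grip_width: 0.47
grasp_force: 0.0
```

Call:
step_arm(commands=[40,0,0,0,0.0102,-0.0013,0.0546,40,0,0,0,0.0205,-0.0026,0.1092,40,0,0,0,0.0307,-0.0039,0.1638,40,0,0,0,0.041,-0.0051,0.2184,40,0,0,0,0.0512,-0.0064,0.273,40,0,0,0,0.0614,-0.0077,0.3276,40,0,0,0,0.0717,-0.009,0.3821,40,0,0,0,0.0819,-0.0103,0.4367,40,0,0,0,0.0922,-0.0116,0.4913,40,0,0,0,0.1024,-0.0128,0.5459])

```text
clock: 32.0
position: [0.5844, -0.1032, 0.1243]
ee_rot: [0.314, 0.945, -0.019, -0.091]
ft_force: [0.7, -0.8, -0.3]
grip_width: 0.471
grasp_force: 0.0
```

Call:
step_arm(commands=[40,0,0,0,0.0102,-0.0013,0.0546,40,0,0,0,0.0205,-0.0026,0.1092,40,0,0,0,0.0307,-0.0039,0.1638,40,0,0,0,0.0307,-0.0039,0.1638,40,0,0,0,0.0307,-0.0039,0.1638,40,0,0,0,0.0307,-0.0039,0.1638,40,0,0,0,0.0307,-0.0039,0.1638,40,0,0,0,0.0307,-0.0039,0.1638,40,0,0,0,0.0307,-0.0039,0.1638,40,0,0,0,0.0307,-0.0039,0.1638])

```text
clock: 33.25
position: [0.5838, -0.1028, 0.1229]
ee_rot: [0.061, 0.994, 0.005, -0.093]
ft_force: [0.0, -1.3, -0.6]
grip_width: 0.467
grasp_force: 0.0
```

```bash
python3 st.py;python3 look.py w10; python3 - <<'E'
from g import *
import json
P=json.load(open("pics/w10.json"))
# wing corners predicted after ~90deg cw: long axis tangential
print([np.round(proj("wrist",tgt(.058,-10.7,.0435),P)) , np.round(proj("wrist",tgt(.047,-10.7,.0435),P))])
E
```

```text
board [-0.0622  0.0438  0.1229] rad/ang 0.06909594778277521 -10.675687759594094 tilt -10.679613863448205 f [ 0.  -1.3 -0.6] t [-0.06 -0.19  0.01] 0.46692159795046073 [ 0.85  0.78 -1.15  1.46  0.63  1.53  1.12]
closing axis: along y 0.999979096501547
33.25 [ 0.5838 -0.1028  0.1229] [ 0.0613  0.9938  0.0054 -0.0929]
[array([258., 241.]), array([258., 232.])]
```

Lower back, regrip.

Call:
step_arm(commands=[40,-0.0054,0.0007,-0.0287,0,0,0,40,-0.0108,0.0013,-0.0573,0,0,0,40,-0.0108,0.0013,-0.0573,0,0,0,3,-0.0108,0.0013,-0.0573,0,0,0,3,-0.0108,0.0013,-0.0573,0,0,0,3,-0.0108,0.0013,-0.0573,0,0,0,3,-0.0108,0.0013,-0.0573,0,0,0,3,-0.0108,0.0013,-0.0573,0,0,0,3,-0.0108,0.0013,-0.0573,0,0,0,3,-0.0108,0.0013,-0.0573,0,0,0])

```text
clock: 34.55
position: [0.5774, -0.1027, 0.0887]
ee_rot: [0.062, 0.994, 0.005, -0.093]
ft_force: [-1.1, -5.9, 1.7]
grip_width: 0.103
grasp_force: 43.9
```

```bash
python3 st.py
```

```text
board [-0.0685  0.0431  0.0887] rad/ang 0.03432113051751064 -10.917053286490345 tilt -10.653981837348478 f [-1.1 -5.9  1.7] t [-1.25  0.    0.23] 0.10349417136809289 [ 0.86  0.8  -1.13  1.51  0.66  1.47  1.1 ]
closing axis: along y 0.9999786164919395
```

Call:
step_arm(commands=[3,0,0,0,-0.0102,0.0013,-0.0546,3,0,0,0,-0.0205,0.0026,-0.1092,3,0,0,0,-0.0307,0.0039,-0.1638,3,0,0,0,-0.041,0.0051,-0.2184,3,0,0,0,-0.0512,0.0064,-0.273,3,0,0,0,-0.0614,0.0077,-0.3276,3,0,0,0,-0.0717,0.009,-0.3821,3,0,0,0,-0.0799,0.01,-0.4258,3,0,0,0,-0.0839,0.0105,-0.4475,3,0,0,0,-0.0839,0.0105,-0.4475])

```text
clock: 35.8
position: [0.577, -0.1037, 0.0888]
ee_rot: [0.699, 0.709, -0.058, -0.073]
ft_force: [-2.6, -7.7, 3.2]
grip_width: 0.105
grasp_force: 44.0
```

```bash
cat >> st.py <<'E'
print("turn vs board: ",np.degrees(np.arctan2(Rm[:2,1]@by, Rm[:,1]@np.r_[bx*np.cos(np.radians(10.7)),-np.sin(np.radians(10.7))])),"torque about screw",o["torque"]@np.array([.1843,-.0231,.9826]))
E
python3 st.py
```

```text
board [-0.0688  0.0421  0.0888] rad/ang 0.034363934582640566 -10.39432444836143 tilt -10.758859474449803 f [-2.6 -7.7  3.2] t [-1.96  0.58  0.41] 0.10492753460513159 [ 0.71  0.66 -0.86  1.52  0.46  1.38 -0.2 ]
closing axis: along y 0.13867173812661587
turn vs board:  7.971152125708387 torque about screw 0.031254920711538965
```

Call:
step_arm(commands=[3,0,0,0,-0.0031,0.0004,-0.0164,3,0,0,0,-0.0061,0.0008,-0.0328,3,0,0,0,-0.0061,0.0008,-0.0328,3,0,0,0,-0.0061,0.0008,-0.0328,3,0,0,0,-0.0061,0.0008,-0.0328,3,0,0,0,-0.0061,0.0008,-0.0328,3,0,0,0,-0.0061,0.0008,-0.0328,3,0,0,0,-0.0061,0.0008,-0.0328,3,0,0,0,-0.0061,0.0008,-0.0328,3,0,0,0,-0.0061,0.0008,-0.0328])

```text
clock: 37.05
position: [0.5779, -0.1038, 0.0888]
ee_rot: [0.734, 0.673, -0.061, -0.07]
ft_force: [2.3, -8.4, 2.3]
grip_width: 0.105
grasp_force: 59.5
```

```bash
python3 st.py
```

```text
board [-0.0679  0.0421  0.0888] rad/ang 0.03453766060404208 -11.863026168606112 tilt -10.640873141338203 f [ 2.3 -8.4  2.3] t [-2.08 -0.57  1.59] 0.10490774373291578 [ 0.7   0.65 -0.84  1.52  0.45  1.38 -0.3 ]
closing axis: along y 0.03685004711618794
turn vs board:  2.1118708968320523 torque about screw 1.1940633915188141
```

Call:
step_arm(commands=[3,0,0,0,0.0031,-0.0004,0.0164,3,0,0,0,0.0031,-0.0004,0.0164,3,0,0,0,0.0031,-0.0004,0.0164,3,0,0,0,0.0031,-0.0004,0.0164,3,0,0,0,0.0031,-0.0004,0.0164,3,0,0,0,0.0031,-0.0004,0.0164,3,0,0,0,0.0031,-0.0004,0.0164,3,0,0,0,0.0031,-0.0004,0.0164,3,0,0,0,0.0031,-0.0004,0.0164,3,0,0,0,0.0031,-0.0004,0.0164])

```text
clock: 38.3
position: [0.5775, -0.1037, 0.0888]
ee_rot: [0.717, 0.691, -0.06, -0.072]
ft_force: [0.2, -8.2, 2.7]
grip_width: 0.109
grasp_force: 46.6
```

```bash
python3 st.py
```

```text
board [-0.0682  0.0421  0.0888] rad/ang 0.03447723886856371 -11.375115357745486 tilt -10.689521260203612 f [ 0.2 -8.2  2.7] t [-2.08 -0.12  1.16] 0.10893431379937378 [ 0.7   0.66 -0.85  1.52  0.45  1.38 -0.25]
closing axis: along y 0.08856155578207042
turn vs board:  5.080955581252859 torque about screw 0.7585718449501366
```

Still pressed against the stop, little side force. Release and back off along the screw axis.

Call:
step_arm(commands=[20,0,0,0,0,0,0,40,0,0,0,0,0,0,40,0,0,0,0,0,0,40,0,0,0,0,0,0,40,0.0054,-0.0007,0.0287,0,0,0,40,0.0108,-0.0013,0.0573,0,0,0,40,0.0162,-0.002,0.086,0,0,0,40,0.0162,-0.002,0.086,0,0,0,40,0.0162,-0.002,0.086,0,0,0,40,0.0162,-0.002,0.086,0,0,0])

```text
clock: 39.55
position: [0.5866, -0.1032, 0.1395]
ee_rot: [0.716, 0.691, -0.059, -0.073]
ft_force: [0.4, -0.3, 1.5]
grip_width: 0.467
grasp_force: 0.0
```

```bash
python3 st.py; python3 look.py w11; python3 - <<'E'
from g import *
import json
P=json.load(open("pics/w11.json"));im=cv2.imread("pics/w11raw.png");hsv=cv2.cvtColor(im,cv2.COLOR_BGR2HSV)
m=cv2.inRange(hsv,(10,110,60),(32,255,255))
for a in(-6,-10.7,-15):
  print(a,[np.round(proj("wrist",tgt(.058,a,y),P),1).tolist() for y in(.030,.044,.058)])
c=proj("wrist",tgt(.058,-10.7,.043),P).astype(int);print(c)
box=m[c[1]-45:c[1]+45,c[0]-25:c[0]+26]
for r in box[::4]: print(''.join('#' if v else '.' for v in r))
k,l,st,ce=cv2.connectedComponentsWithStats(m)
i=l[c[1],c[0]]; 
if i: print(st[i],cv2.minAreaRect(np.argwhere(l==i)[:,::-1].astype(np.float32)))
print("handle pred home",[np.round(proj("wrist",W(-.075,y,.119),P),1).tolist() for y in(-.051,-.039,-.027)])
E
```

```text
board [-0.0594  0.0437  0.1395] rad/ang 0.08592793492223587 -10.459909092929124 tilt -10.817890510835076 f [ 0.4 -0.3  1.5] t [-0.06 -0.16 -0.03] 0.46654508981732906 [ 0.7   0.63 -0.87  1.44  0.42  1.47 -0.23]
closing axis: along y 0.0891712504276555
turn vs board:  5.116039013841598 torque about screw -0.04055493842940032
39.55 [ 0.5866 -0.1032  0.1395] [ 0.7163  0.6914 -0.0593 -0.0733]
-6 [[247.8, 245.7], [249.5, 226.3], [251.3, 205.6]]
-10.7 [[255.1, 246.4], [257.0, 227.0], [259.1, 206.4]]
-15 [[261.8, 246.8], [263.9, 227.5], [266.1, 206.9]]
[256 228]
............................................#######
...................................................
...................................................
...................................................
..................................................#
..................##############..................#
.................###############.................##
.................###############.................##
.................################...............###
.#######.........################...........#######
.#########........###############....##############
.########.........###############...###############
.########.........################.################
.#######...........###############.################
########...........################################
########...........################################
########...............#######....#################
########.........................##################
#######..........................##################
#######.........................###################
#######.........................###################
######..........................###################
#######........................####################
[  221     0   270   337 54625] ((355.5, 168.0), (336.0, 269.0), 90.0)
handle pred home [[230.7, 337.3], [231.3, 326.6], [232.0, 315.2]]
```

Wing at centre column 256 (257 predicted for −10.7°), turned about 8° short of half a turn, i.e. at its stop; its y matches the bolt being home. Back away and do a numeric final check.

Call:
step_arm(commands=[40,0.01,0,0.05,0,0,0,40,0,0,0.12,0,0,0,40,-0.05,-0.05,0.18,0,0,0,40,-0.1,-0.13,0.2,0,0,0,40,-0.15,-0.21,0.2,0,0,0,40,-0.2,-0.29,0.2,0,0,0,40,-0.25,-0.37,0.2,0,0,0,40,-0.25,-0.4,0.2,0,0,0,40,-0.25,-0.4,0.2,0,0,0,40,-0.25,-0.4,0.2,0,0,0])

```text
clock: 40.85
position: [0.4382, -0.3411, 0.26]
ee_rot: [0.715, 0.692, -0.058, -0.073]
ft_force: [-0.4, 0.9, 0.0]
grip_width: 0.465
grasp_force: 0.0
```

```bash
python3 - <<'E'
from g import *
print(get_obs()["clock"],get_obs()["position"])
for n in("top","side"):
    im=camera(n)[...,::-1].copy();cv2.imwrite(f"pics/{n}f.png",im)
    m=cv2.inRange(cv2.cvtColor(im,cv2.COLOR_BGR2HSV),(12,110,60),(30,255,255));m=cv2.morphologyEx(m,cv2.MORPH_OPEN,np.ones((3,3)))
    print(n,"rim pred (z .121)",np.round(proj(n,W(.03,.13,.121)),1),"handle",np.round(proj(n,W(-.075,-.039,.119)),1),"lifted",np.round(proj(n,W(-.075,-.039,.135)),1))
    for P in(W(.03,.13,.121),W(-.075,-.039,.112)):
        u,v=proj(n,P).astype(int);b=m[v-18:v+19,u-22:u+23];print(u,v);print('\n'.join(''.join('#' if x else '.' for x in r) for r in b[::2]))
E
```

```text
40.85 [ 0.43815704 -0.34112059  0.26004948]
top rim pred (z .121) [288.8 122.5] handle [349.4 173.3] lifted [350.8 172.7]
288 122
#######...########...........................
##........#######################............
##..........###......###############.########
#..........#####.....................########
........#######...##########....####.......##
........#######################.####........#
.........###############################....#
.......#################################...##
.......#################################...##
......##################################..###
......#################################...###
.....##################################....##
.....################################......##
.....#################################.....##
..####.###########################.###...####
...#################################.....####
..###############################............
.#############################...####....####
.####################.###############.....###
348 173
#############################################
##########################################
[... 1928 characters left out ...]
########..
#..........###..########..###################
...####.....###...#######...#################
##.#####....##############..###.#############
##.#####.#######.############.###############
####.....###.###.############################
#########.###.###.###########################
########..###.###.#########..################
#####......######..#######......###########..
#####......#####.############.############...
..###.......###..######################......
.........####...######################.......
........######..######################.......
...###.#######.#####..###############........
...###.#######..........###########..........
.......#######..........##########...........
```

```bash
python3 - <<'E'
from g import *
print("fixed rim pred",proj("side",W(.03,.13,.049)),"seen ~(203,161)")
import json
for f in("side0raw","sidef"):
    im=cv2.imread(f"pics/{f}.png");print(f)
    m=cv2.inRange(cv2.cvtColor(im,cv2.COLOR_BGR2HSV),(12,110,60),(30,255,255))
    for r in m[124:176:2,170:240]: print(''.join('#' if x else '.' for x in r))
P=json.load(open("pics/w9.json"))
for z in(.049,.073,.097,.121): print(z,np.round(proj("wrist",W(.03,.13,z),P)*1.5))
E
```

```text
fixed rim pred [202.27517401 161.3714776 ] seen ~(203,161)
side0raw
...........................................######.##.#####..####.#####
.........................................###################.#####...#
........................................######.###########..#####.###.
......................................######.#.##.####.####.##########
.....................................#.######.#.#.#################.##
....................................#######...############..#.########
..........................##......###########.########.#####.#########
..........................##....#.#####.################.#####.##.####
...........................#.....##.#..#############.###.#####.#.####.
...........................###.#####.#############.##.###.#...#.##...#
...........................####.###.###..###############.#.##..######.
...........................###....#####..#####.###.#..#..#...###.#####
.................##........###....#.#..#.###############..#..#####.##.
#.................##.....................#####.######.#.#.######.#####
..................##.........##.######
[... 2037 characters left out ...]
........###..###############...##.#...........##############
..................####..#############...##..............#########....#
...................###################.#....#.###......#.#######......
...................###################.....#.#######.##.#.####.......#
...................###################.....#####.#####...####........#
...................####################...##..###.###.######.........#
...................#####.#############...#.#.############.#..........#
.........#...........##..#.##############..#######.###.............###
.....##.#......................##########.###############.........#..#
0.049 [505. 140.]
0.073 [532. 141.]
0.097 [562. 143.]
0.121 [595. 146.]
```

```bash
python3 - <<'E'
from g import *
import json
P=json.load(open("pics/w9.json"))
def circ(z,r=.030):
    q=np.array([proj("wrist",W(.03+r*np.cos(t),.13+r*np.sin(t),z),P) for t in np.linspace(0,6.28,80)]);return np.round(np.r_[q.min(0),q.max(0)],1)
for z in(.049,.073,.097,.121,.125,.129): print(z,circ(z))
for n,(x,y) in {"+x+y":(.057,.157),"+x-y":(.057,.103),"-x-y":(.003,.103),"-x+y":(.003,.157)}.items(): print("post",n,np.round(proj("wrist",W(x,y,.128),P),1))
im=cv2.imread("pics/w9raw.png");g=cv2.cvtColor(im,cv2.COLOR_BGR2HSV)[...,2]
print("row 97, cols 295-415");print(g[95:99,295:420].mean(0).round().astype(int).tolist())
print("col 392 rows 55-140");print(g[55:140,391:394].mean(1).round().astype(int).tolist())
E
```

```text
0.049 [316.3  64.9 354.3 121.8]
0.073 [334.6  64.1 371.9 124.2]
0.097 [355.3  63.5 391.  127.1]
0.121 [378.3  63.3 411.7 130.5]
0.125 [382.4  63.3 415.3 131.1]
0.129 [386.5  63.3 418.9 131.8]
post +x+y [417.6  71.4]
post +x-y [414.7 128. ]
post -x-y [385.6 128.6]
post -x+y [388.3  62.2]
row 97, cols 295-415
[124, 123, 120, 113, 99, 92, 92, 88, 87, 88, 88, 91, 90, 92, 90, 94, 96, 97, 99, 103, 114, 123, 104, 91, 88, 89, 88, 91, 90, 93, 95, 97, 100, 104, 104, 109, 136, 153, 134, 101, 90, 90, 91, 92, 90, 91, 92, 92, 93, 95, 96, 98, 100, 103, 102, 104, 118, 147, 158, 127, 95, 90, 90, 90, 92, 90, 91, 93, 91, 91, 93, 93, 94, 97, 98, 101, 103, 105, 109, 122, 167, 219, 228, 226, 218, 209, 182, 166, 162, 152, 150, 148, 144, 130, 120, 119, 120, 122, 120, 120, 120, 119, 118, 119, 119, 117, 115, 111, 111, 110, 108, 111, 123, 168, 200, 182, 148, 137, 134, 137, 136, 136, 138, 136, 137]
col 392 rows 55-140
[108, 107, 108, 107, 110, 108, 108, 111, 142, 206, 218, 181, 123, 101, 98, 98, 104, 105, 107, 108, 112, 112, 113, 115, 117, 117, 120, 120, 121, 118, 119, 121, 118, 118, 118, 122, 122, 123, 123, 123, 121, 121, 120, 119, 118, 118, 118, 120, 122, 129, 142, 155, 166, 169, 172, 175, 178, 178, 178, 177, 172, 172, 173, 173, 173, 176, 179, 178, 179, 180, 183, 181, 188, 211, 221, 196, 127, 88, 83, 82, 82, 81, 84, 83, 80]
```

The rim edges in the picture (316, 332, 352, 376) match full nesting (316, 335, 355, 378), so I'm handing in.

```bash
python3 -c "
from workcell import *
print(hand_in())"
```

```text
the job is handed in; nothing more can be done
None
```

I handed the job in at about 41 s: three loose brass cups (all I found) nested, bolt home and down behind the bump, collar turned to the flat (about −10.7°, measured to about 1°), then thumbscrew turned clockwise to its stop; no other wares were touched, and the hand-in returned no verdict.

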